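# Tighten the bead-reamer chuck

### The job

Two small bench chucks stand on the cart with their jaws open and a bead reamer standing loose in each. Tighten the chuck that holds the reamer with the yellow collar: turn its knurled sleeve clockwise (seen from above) until it will go no further and the three jaws hold the reamer firmly, upright and centred, then let go. Do not turn the other chuck, the one with the blue-collared reamer.

Things in the scene. Friction and masses are not known exactly. Their poses are not given: they have to be found in the camera images.
- chuck: Chuck to tighten (holds the yellow-collared reamer), fixed to the cart. Origin: on its vertical axis at the cart top, z up. Dark foot: diameter 80 mm to height 16, neck diameter 56 to height 38. Bright knurled sleeve: diameter 50 mm, heights 40 to 76; grip it across, at any yaw, at height 60. Three steel jaws in it, tops at 78; the reamer rises to 98. 90 mm round the axis is clear.
- chuck_sleeve (a joint): Turn of that sleeve, rad, growing clockwise seen from above. 0 = jaws fully open; starts at 0 to 0.3. Each jaw moves in 6 mm per rad and meets the centred reamer at 1.0; beyond that the squeeze grows up to a hard stop at 1.1. Stiff (about 0.3 N m, 0.5 when squeezing); stays where it is left.
- reamer: Yellow-collared bead reamer, loose, 40 g, standing point up in that chuck within a few mm of its axis. Origin: centre of its foot, 38 mm above the cart top; z up along it. Steel shank diameter 10 mm, 42 mm long; yellow collar diameter 18 mm from 42 to 50 mm; dark point to 60 mm.
- spare_mark (a point): White mark on the top rim of the sleeve of the other, identical chuck (the one with the blue-collared reamer, to be left alone): 22 mm from that chuck's axis, 76 mm above the cart top.
Not all that is in view belongs to the job. What is shaped like the reamer but green or white is not meant.

How it is judged:
By the outcome, as a careful person would: the job done as asked, in the order asked, and still so for the second after the job is handed in, with the robot touching nothing.
It also fails if it takes over 32 s, if anything falls off the work surface, if the arm or the gripper's body presses on something with over 40 N, if the wrist force passes 120 N, or if a joint passes its speed limit or range.

### The arm

A 7-joint arm with a two-finger parallel gripper is mounted at the origin on the work surface. World frame = base frame: x ahead of the robot, y to its left, z up, the work surface at z = 0. Lengths are in m, angles in rad, forces in N, time in s.
With the tool pointing down it reaches from about 0.425 to 0.925 m from the base axis. Payload 6.8 kg.
Tool frame: the origin (TCP) lies between the finger pads; the fingertips stand 22 mm ahead of it and the grasp point (between the pads) lies 3 mm ahead of it; z points along the fingers, y is the direction in which the jaws open and shut (so a half turn about z gives the same grasp; the last joint's range is limited). The gripper opens to 85 mm and grips with 20 to 120 N. Pads are 22 mm wide; open, the fingers measure 114 mm over their backs; the gripper's body (76 mm by 85 mm) begins 54 mm behind the grasp point. The pads swing forward as they close: fully open they stand 13 mm farther back than shut.
Start: joints at [-1.393, 0.477, 0.022, 1.555, -0.011, 1.109, -0.083], TCP at [0.19, 0.648, 0.223] pointing down, gripper open.
Joint ranges: [-2.96, 2.96], [-0.34, 2.1], [-1.41, 1.46], [0.24, 2.44], [-1.37, 4.51], [0.17, 1.92], [-2.96, 2.96]. Speed limits (rad/s): [2.39, 2.39, 3.14, 3.14, 3.14, 3.14, 3.14].

### API

Orientations are given as a unit quaternion [w, x, y, z].
In Python, from station import bot gives the robot as it stands. The module is installed in compiled form; this text tells all that it offers.
- The arm moves only by the tool drive_tool, never from a script. Its argument "series" is one flat list of numbers, 7 for each row, row after row: the opening, from -1 (shut) to 1 (fully open), then the shift along the tool's x, y, z in mm, then the turn, a rotation vector about the tool's x, y, z in rad. In form: [jaw, x, y, z, wx, wy, wz, jaw, x, y, z, wx, wy, wz, ...]. A call has 1 to 12 rows; each row shifts and turns the commanded pose from where the row before left it, along the tool's axes as they then stand; what a row does not reach is not made up. A row lasts 1/8 s, in which the tool goes at most 62.5 mm and 10.7 degrees, less where a joint would pass 70% of its speed; a pose out of reach is approached as far as the arm can. A call with a gripper value outside its range is refused whole. The fingers move at their own pace and stop on an object; "force" is the grip in N (left out, the last holds). Time passes only in rows, so rows that do not move let the fingers close. It gives the time, the measured TCP pose, the force and the opening at its end, in the units of the state.
- bot.get_obs(): the state, without advancing time (a new reading comes with each control period).
- bot.read_camera(name): name is "scene" or "top"; returns a dict with "pixels" (400x640x3 uint8, blue, green, red), "camera_matrix" (3x3 intrinsics, pixels), "rvec" (rotation vector, rad) and "tvec" (3), from world to camera coordinates, as OpenCV has them. Camera axes: x right, y down, z forward; pixel columns grow to the right and rows downward; lengths in m; the calibration is good to about 2 mm. A picture is of the moment at which its call begins. There is no depth.
- bot.hand_in(): hands the job in, once; it reports no verdict.
The state is a dict: "t": time; "q": joint angles; "joint_vel": joint speeds; "joint_torque": joint torques, N m; "eef_pos": TCP position; "tool_rot": TCP orientation; "contact_force": force on the tool from outside, world axes, zero at the start; "torque": the same for the moment, N m; "gripper_width": opening from 0.0 (shut) to 1.0 (fully open).
Only numpy, scipy, OpenCV 4.12 (cv2) and the standard library are available. Lean on these libraries where they do the work, as an engineer would, in place of code of your own. Each camera call takes 0.05 s, during which the arm holds its last target. There are 200 camera calls.

## Working session

There is one attempt and no reset: what is moved stays moved. The work goes in short steps, Python scripts to look and compute and a tool call to move; the robot and the scene stay as the last step left them, time stands still between calls to the robot, and variables do not carry over. Pictures are saved under pics/ and viewed, about 8 in all and at most 12, crops included, and the job is handed in when it is done.

Besides the shell and the picture viewer there is one more tool, called as name(argument=value, ...) on one line, values as JSON. drive_tool: Moves the arm, as the interface text tells. Its arguments: {"type":"object","properties":{"series":{"type":"array"},"force":{"type":"number"}},"required":["series"]}

```bash
mkdir -p pics
cat > h.py <<'E'
import numpy as np,cv2
from station import bot
def cam(n):
    c=bot.read_camera(n); K=np.array(c["camera_matrix"]);R=cv2.Rodrigues(np.array(c["rvec"],float))[0];t=np.array(c["tvec"],float).ravel()
    return np.ascontiguousarray(c["pixels"]),K,R,t
def ray(K,R,t,uv): return -R.T@t, R.T@np.linalg.inv(K)@np.array([uv[0],uv[1],1.])
def onz(K,R,t,uv,z):
    o,d=ray(K,R,t,uv); return o+d*(z-o[2])/d[2]
def tri(r1,r2):
    (a,d),(b,e)=r1,r2; s=np.linalg.lstsq(np.c_[d,-e],b-a,rcond=None)[0]
    p,q=a+d*s[0],b+e*s[1]; return (p+q)/2,np.linalg.norm(p-q)
def blobs(im,lo,hi,amin=15):
    m=cv2.inRange(cv2.cvtColor(im,cv2.COLOR_BGR2HSV),lo,hi); n,_,s,c=cv2.connectedComponentsWithStats(m)
    return [(c[i].round(1).tolist(),s[i].tolist()) for i in range(1,n) if s[i,4]>=amin]
E
python3 - <<'E'
from h import *
for n in("scene","top"):
    im,K,R,t=cam(n); cv2.imwrite(f"pics/{n}0.png",im); print(n,"cam",-R.T@t)
    print("Y",blobs(im,(20,110,90),(35,255,255))); print("B",blobs(im,(95,130,60),(125,255,255)))
o=bot.get_obs(); print(o["eef_pos"],o["tool_rot"],o["gripper_width"],o["contact_force"])
E
```

```text
scene cam [ 1.06179113 -0.33790585  0.48440908]
Y [([259.3, 219.9], [254, 216, 11, 8, 41]), ([404.3, 272.4], [387, 260, 36, 26, 745]), ([399.8, 298.5], [383, 283, 35, 26, 392])]
B [([632.4, 122.3], [620, 113, 20, 19, 223]), ([346.4, 156.4], [343, 155, 8, 4, 20])]
top cam [0.42769427 0.0040925  0.72960557]
Y [([311.9, 110.3], [299, 94, 27, 35, 715]), ([379.8, 198.4], [375, 194, 11, 10, 82])]
B [([462.5, 116.8], [436, 91, 54, 53, 1886]), ([236.4, 238.5], [231, 233, 12, 12, 90])]
[0.19014374 0.64708968 0.22211876] [-7.16310931e-05  1.42406839e-01  9.89807852e-01 -8.37931526e-04] 0.9992221676344956 [-0.47216731  0.44900991 -0.50798211]
```

View pics/scene0.png

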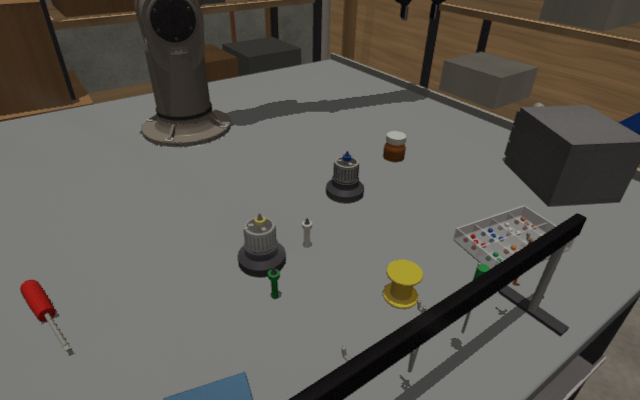

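View pics/top0.png

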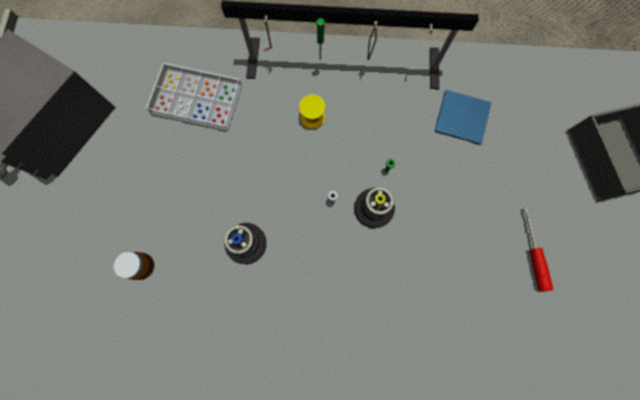

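The scene view shows the yellow-collared reamer in a chuck at (259,220) and the blue one at (346,156). In the top view they are at (380,198) and (237,238). Other candidates don't fit: the green reamer at top (390,163), the white one at top (333,197), and a yellow spool at top (312,110), which isn't a reamer. The chuck meant is the one at top (380,198). I'll confirm with a crop and measure it.

Run:
```python
from h import *
a,K,R,t=cam("top"); s,K2,R2,t2=cam("scene")
A=cv2.resize(a[160:270,200:420],None,fx=3.6,fy=3.6,interpolation=cv2.INTER_CUBIC)
B=cv2.resize(s[195:285,220:300],None,fx=2,fy=2)
cv2.imwrite("pics/crop1.png",A)
r1=ray(K,R,t,(379.8,198.4)); r2=ray(K2,R2,t2,(259.3,219.9))
print("collar tri",tri(r1,r2),"onz .087",onz(K,R,t,(379.8,198.4),.088))
hsv=cv2.cvtColor(a,cv2.COLOR_BGR2HSV)
for n,(x,y) in dict(yel=(380,200),blu=(240,240)).items():
    x0,y0=x-32,y-32
    g=cv2.cvtColor(a,cv2.COLOR_BGR2GRAY)[y0:y0+64,x0:x0+64]
    m=cv2.inRange(g,0,85) ; n_,l,st,_=cv2.connectedComponentsWithStats(m); i=1+st[1:,4].argmax()
    c=max(cv2.findContours((l==i).astype('u1'),cv2.RETR_EXTERNAL,cv2.CHAIN_APPROX_NONE)[0],key=cv2.contourArea)
    e=cv2.fitEllipse(cv2.convexHull(c)); print(n,"foot",e[0][0]+x0,e[0][1]+y0,e[1])
    b=cv2.inRange(g,140,255); print("bright", cv2.minEnclosingCircle(cv2.findNonZero(b)))
```

```text
collar tri (array([ 0.58304324, -0.09684654,  0.08592569]), np.float64(0.0007020489015513802)) onz .087 [ 0.58270349 -0.0962104   0.088     ]
yel foot 373.83085441589355 207.85503387451172 (40.04515838623047, 40.94894790649414)
bright ((31.5, 32.5), 43.84642028808594)
blu foot 245.2140350341797 243.37848663330078 (40.73765563964844, 41.92692184448242)
bright ((31.5, 31.5), 44.54782485961914)
```

View pics/crop1.png

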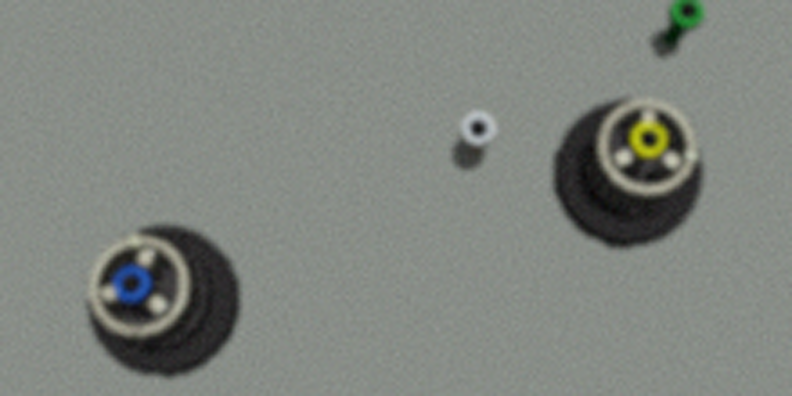

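The crop confirms it: the yellow-collared reamer sits in the right-hand chuck, with its sleeve rim centred near crop (648,147), which is top (380,200.8). Its mark is on the right of the rim. The blue chuck is at the left, and the loose white and green reamers stand clear. I'll set out at height, keeping the tool's orientation.

drive_tool(series=[1, -34, -35, 0, 0, 0, 0, 1, -34, -35, 0, 0, 0, 0, 1, -34, -35, 0, 0, 0, 0, 1, -34, -35, 0, 0, 0, 0, 1, -34, -35, 0, 0, 0, 0, 1, -34, -35, 0, 0, 0, 0, 1, -34, -35, 0, 0, 0, 0, 1, -34, -35, 0, 0, 0, 0, 1, -34, -35, 0, 0, 0, 0, 1, -34, -35, 0, 0, 0, 0, 1, -34, -35, 0, 0, 0, 0, 1, -34, -35, 0, 0, 0, 0], force=80)

```text
t: 1.7
eef_pos: [0.4638, 0.1282, 0.2231]
tool_rot: [0.0, 0.142, 0.99, 0.0]
contact_force: [0.4, 0.0, 0.7]
gripper_width: 1.001
```

```bash
cat >> h.py <<'E'
from scipy.spatial.transform import Rotation as Ro
def Rt(o): w,x,y,z=o["tool_rot"]; return Ro.from_quat([x,y,z,w]).as_matrix()
def st():
    o=bot.get_obs(); print("t",round(o["t"],2),"p",np.round(o["eef_pos"],4),"q",np.round(o["q"],2),"F",np.round(o["contact_force"],1),"M",np.round(o["torque"],2),"w",round(o["gripper_width"],3))
    A=Rt(o); print("yaw x-axis",round(np.arctan2(A[1,0],A[0,0]),4),"tilt",np.round(A[:,2],3)); return o
E
python3 - <<'E'
from h import *
a,K,R,t=cam("top"); s,K2,R2,t2=cam("scene")
print("rim",onz(K,R,t,(380,200.8),.076),"foot",onz(K,R,t,(373.8,207.9),.012))
o=st(); d=np.array([.583,-.097,.2])-o["eef_pos"]; print("tool move",Rt(o).T@d*1e3)
cv2.imwrite("pics/sc2.png",cv2.resize(s[200:290,210:310],None,fx=6,fy=6,interpolation=cv2.INTER_CUBIC))
E
```

```text
rim [ 0.581177   -0.09855468  0.076     ] foot [ 0.58106896 -0.0967495   0.012     ]
t 1.8 p [0.4653 0.1242 0.2233] q [-0.68  0.15  0.32  2.02 -0.06  0.97  0.95] F [ 0.2 -0.   0.3] M [0.   0.01 0.01] w 1.001
yaw x-axis 2.8473 tilt [ 0.001 -0.002 -1.   ]
tool move [-176.78520172 -177.52091429   23.75227337]
```

drive_tool(series=[1, -35, -35.7, 0, 0, 0, 0, 1, -35, -35.7, 0, 0, 0, 0, 1, -35, -35.7, 0, 0, 0, 0, 1, -35, -35.7, 20, 0, 0, 0, 1, -35, -35.7, 20, 0, 0, 0, 1, 0, 0, 10, 0, 0, 0, 1, 0, 0, 0, 0, 0, 0, 1, 0, 0, 0, 0, 0, 0])

```text
t: 2.8
eef_pos: [0.581, -0.0891, 0.1734]
tool_rot: [0.0, 0.141, 0.99, 0.0]
contact_force: [-0.1, 0.0, -0.8]
gripper_width: 0.998
```

Run:
```python
from h import *
a,K,R,t=cam("top"); s,K2,R2,t2=cam("scene")
o=st(); d=np.array([.581,-.0975,.065])-o["eef_pos"]; print("tool move",Rt(o).T@d*1e3)
A=cv2.resize(s[120:290,180:340],None,fx=3.4,fy=3.4); cv2.imwrite("pics/sc3.png",A)
```

```text
t 2.9 p [ 0.5812 -0.0895  0.1737] q [-0.29  0.41  0.43  1.84 -0.21  0.93  1.53] F [ 0.3 -0.4  0.3] M [-0.    0.01 -0.02] w 1.0
yaw x-axis 2.8578 tilt [ 0.001  0.001 -1.   ]
tool move [ -2.00011113  -7.85172814 108.74320712]
```

View pics/sc3.png

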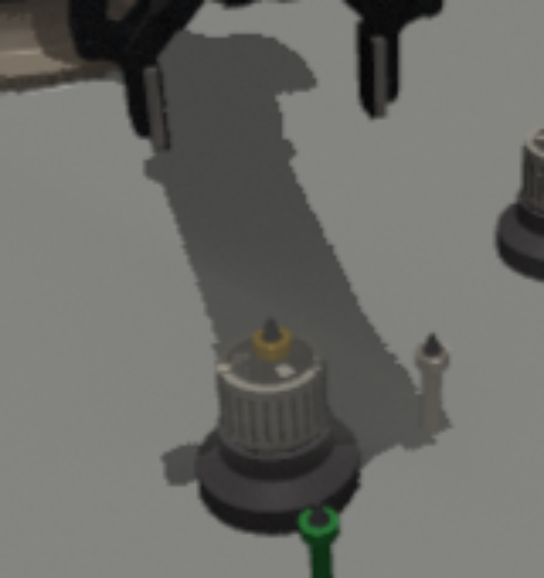

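The open fingers stand above the chuck, with nothing else in their way. The rim is centred at crop (272,368), and the white mark is at (222,368). I'll correct the position and go down.

drive_tool(series=[1, -2, -7.9, 10, 0, 0, 0, 1, 0, 0, 25, 0, 0, 0, 1, 0, 0, 25, 0, 0, 0, 1, 0, 0, 20, 0, 0, 0, 1, 0, 0, 15, 0, 0, 0, 1, 0, 0, 13.7, 0, 0, 0, 1, 0, 0, 0, 0, 0, 0, 1, 0, 0, 0, 0, 0, 0])

```text
t: 3.9
eef_pos: [0.581, -0.0992, 0.0648]
tool_rot: [0.0, 0.142, 0.99, 0.0]
contact_force: [0.4, -0.8, 0.5]
gripper_width: 0.998
```

Run:
```python
from h import *
a,K,R,t=cam("top"); s,K2,R2,t2=cam("scene")
o=st(); d=np.array([.581,-.0975,.065])-o["eef_pos"]; print("tool move",Rt(o).T@d*1e3)
A=cv2.resize(s[150:290,180:340],None,fx=4,fy=4); cv2.imwrite("pics/sc4.png",A)
```

```text
t 4.0 p [ 0.5812 -0.0992  0.065 ] q [-0.22  0.56  0.37  1.91 -0.29  0.73  1.61] F [-0.5 -0.3 -1. ] M [ 0.02 -0.02  0.01] w 0.997
yaw x-axis 2.8557 tilt [ 0.001 -0.    -1.   ]
tool move [0.65506663 1.61299699 0.0197822 ]
```

View pics/sc4.png

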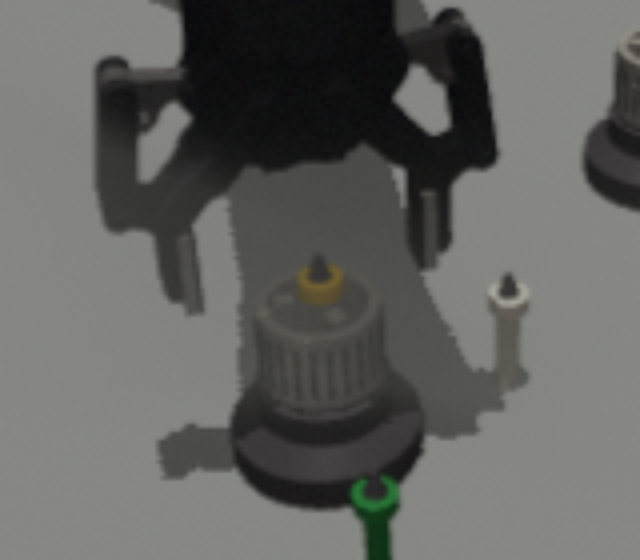

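The fingers look higher or farther back than the sleeve, with tips at scene (227.5,227.5) and (287.5,216). I'll check this numerically before closing.

Run:
```python
from h import *
a,K,R,t=cam("top"); s,K2,R2,t2=cam("scene")
o=st(); A=Rt(o); p=o["eef_pos"]
pr=lambda P,K,R,t:(lambda c:(c[:2]/c[2]).round(1))(K@(R@P+t))
for z in(-.01,.009,.022):
  for y in(-.0425,.0425): print(z,y,"scene",pr(p+A@[0,y,z],K2,R2,t2),"top",pr(p+A@[0,y,z],K,R,t))
for h in(.04,.076): print("axis",h,pr(np.array([.581,-.0975,h]),K2,R2,t2))
cv2.imwrite("pics/b5.png",np.vstack([cv2.resize(a[150:260,300:460],None,fx=3.5,fy=3.5)[:300],cv2.resize(s[160:245,180:340],None,fx=3.5,fy=3.5)]))
```

```text
t 4.1 p [ 0.581  -0.0991  0.0649] q [-0.22  0.56  0.37  1.91 -0.29  0.73  1.61] F [ 0.5 -0.5 -0.1] M [-0.01  0.   -0.09] w 0.997
yaw x-axis 2.8558 tilt [ 0.001 -0.    -1.   ]
-0.01 -0.0425 scene [231.2 230.5] top [402.7 208.9]
-0.01 0.0425 scene [283.9 220.3] top [357.9 193.2]
0.009 -0.0425 scene [232.4 239.9] top [400.5 211. ]
0.009 0.0425 scene [284.2 229.6] top [356.9 195.6]
0.022 -0.0425 scene [233.2 246.2] top [399.  212.3]
0.022 0.0425 scene [284.4 235.8] top [356.2 197.2]
axis 0.04 [260.2 241.9]
axis 0.076 [258.9 224.4]
```

View pics/b5.png

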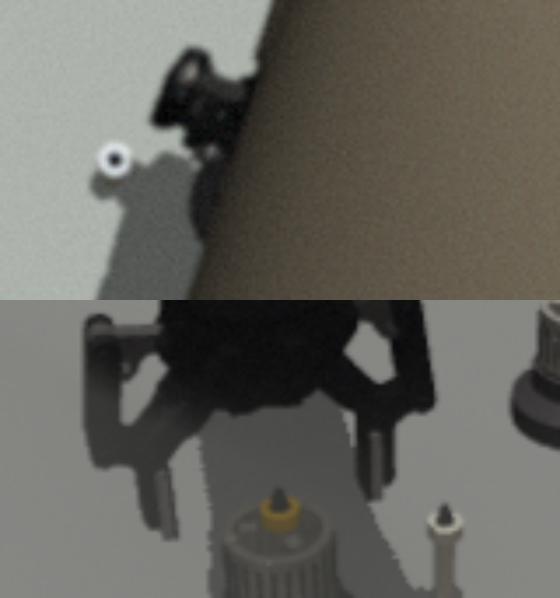

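Projection says the open tips should be at scene rows 230–240, but they appear at 216–228, so the gripper looks about 24 mm higher than reported. Laterally it agrees. Going down 12 mm is safe either way, so I'll do that with the lateral correction and check again.

drive_tool(series=[1, 0.5, 1.5, 6, 0, 0, 0, 1, 0, 0, 6, 0, 0, 0, 1, 0, 0, 0, 0, 0, 0, 1, 0, 0, 0, 0, 0, 0])

```text
t: 4.6
eef_pos: [0.5805, -0.0976, 0.0522]
tool_rot: [-0.0, 0.142, 0.99, -0.0]
contact_force: [-0.4, 0.6, -0.4]
gripper_width: 0.998
```

Run:
```python
from h import *
s,K2,R2,t2=cam("scene"); o=st()
A=Rt(o); p=o["eef_pos"]
pr=lambda P:(lambda c:(c[:2]/c[2]))(K2@(R2@P+t2))
f=5;u0,v0=190,170
B=cv2.resize(s[v0:v0+100,u0:u0+140],None,fx=f,fy=f,interpolation=cv2.INTER_CUBIC)
B=cv2.convertScaleAbs(B,alpha=1.8,beta=10)
for y in(-.0425,.0425):
  for x in (-.011,.011):
    for z,c in((-.013,(0,0,255)),(.009,(0,255,0)),(.022,(255,0,0))):
      q=(pr(p+A@[x,y,z])-[u0,v0])*f; cv2.circle(B,tuple(int(k) for k in q),4,c,-1)
for h,r in((.076,.025),(.04,.025)):
  for th in np.arange(0,6.28,.3):
    q=(pr(np.array([.581+r*np.cos(th),-.0975+r*np.sin(th),h]))-[u0,v0])*f; cv2.circle(B,tuple(int(k) for k in q),2,(255,0,255),-1)
cv2.imwrite("pics/b6.png",B)
```

```text
t 4.65 p [ 0.5806 -0.0976  0.0523] q [-0.21  0.57  0.36  1.92 -0.3   0.7   1.61] F [-0.9  0.5  0.2] M [-0.02  0.03  0.  ] w 0.998
yaw x-axis 2.8557 tilt [ 0. -0. -1.]
```

View pics/b6.png

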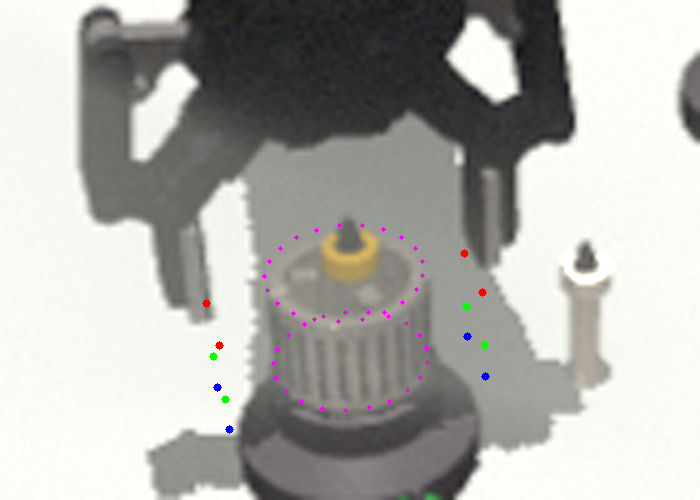

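The chuck overlay fits. The finger overlay is off by about 12 px, so the pads really stand about 25 mm higher than reported: the pad bottoms are at crop (201,317) and (489,265), where (219,378) and (476,326) were predicted. I'll trust the picture and go down 17 mm more, with the force watched.

drive_tool(series=[1, 0, 0, 5, 0, 0, 0, 1, 0, 0, 5, 0, 0, 0, 1, 0, 0, 4, 0, 0, 0, 1, 0, 0, 3, 0, 0, 0, 1, 0, 0, 0, 0, 0, 0])

```text
t: 5.28
eef_pos: [0.5803, -0.0975, 0.035]
tool_rot: [-0.0, 0.142, 0.99, -0.0]
contact_force: [-0.2, -0.4, -0.0]
gripper_width: 1.001
```

Run:
```python
from h import *
s,K2,R2,t2=cam("scene"); o=st()
d=np.array([.581,-.0975,.035])-o["eef_pos"]; print("tool move",Rt(o).T@d*1e3)
B=cv2.resize(s[170:270,190:330],None,fx=5,fy=5,interpolation=cv2.INTER_CUBIC)
cv2.imwrite("pics/b7.png",cv2.convertScaleAbs(B,alpha=1.8,beta=10))
```

```text
t 5.33 p [ 0.5805 -0.0976  0.0352] q [-0.2   0.6   0.35  1.92 -0.32  0.67  1.62] F [-1.  -0.7 -0.9] M [-0.04 -0.01  0.04] w 1.001
yaw x-axis 2.8557 tilt [-0. -0. -1.]
tool move [-0.50592285  0.21538752  0.16768525]
```

View pics/b7.png

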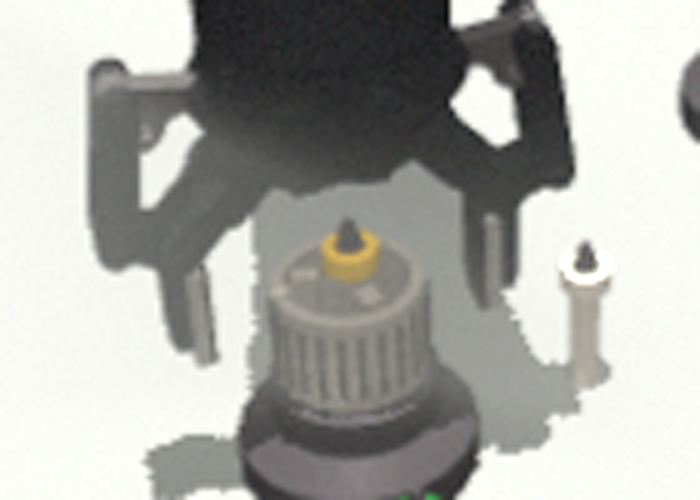

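The tips' midpoint is at (348,333) in the crop. That lies on the chuck axis at about 52 mm height, and closing swings the pads about 9 mm lower. The body clears the reamer. Now I close.

drive_tool(series=[-1, 0, 0, 0, 0, 0, 0, -1, 0, 0, 0, 0, 0, 0, -1, 0, 0, 0, 0, 0, 0, -1, 0, 0, 0, 0, 0, 0, -1, 0, 0, 0, 0, 0, 0, -1, 0, 0, 0, 0, 0, 0], force=80)

```text
t: 6.08
eef_pos: [0.5811, -0.0964, 0.0362]
tool_rot: [0.0, 0.142, 0.99, 0.001]
contact_force: [-3.1, 3.2, 7.7]
gripper_width: 0.557
```

Run:
```python
from h import *
s,K2,R2,t2=cam("scene"); o=st()
B=cv2.resize(s[170:270,190:330],None,fx=5,fy=5,interpolation=cv2.INTER_CUBIC)
cv2.imwrite("pics/b8.png",cv2.convertScaleAbs(B,alpha=1.8,beta=10))
```

```text
t 6.12 p [ 0.5811 -0.0964  0.0362] q [-0.2   0.6   0.35  1.92 -0.32  0.67  1.62] F [-1.8  2.6  7.7] M [0.63 0.37 0.14] w 0.563
yaw x-axis 2.857 tilt [ 0.001  0.001 -1.   ]
```

View pics/b8.png

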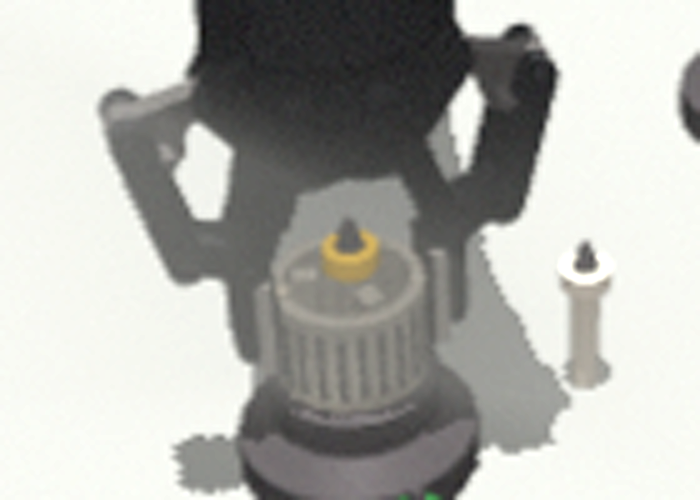

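The pads grip both sides of the sleeve (opening 0.56, about 48 mm) with low forces. I turn clockwise, which is +wz with the tool pointing down.

drive_tool(series=[-1, 0, 0, 0, 0, 0, 0.08, -1, 0, 0, 0, 0, 0, 0.08, -1, 0, 0, 0, 0, 0, 0.08, -1, 0, 0, 0, 0, 0, 0.08, -1, 0, 0, 0, 0, 0, 0.08, -1, 0, 0, 0, 0, 0, 0])

```text
t: 6.88
eef_pos: [0.5813, -0.0959, 0.0362]
tool_rot: [0.0, 0.336, 0.942, 0.001]
contact_force: [-1.6, 3.3, 6.7]
gripper_width: 0.562
```

```bash
cat > mk.py <<'E'
from h import *
def view(name):
    s,K2,R2,t2=cam("scene"); o=st()
    B=cv2.resize(s[170:270,190:330],None,fx=5,fy=5,interpolation=cv2.INTER_CUBIC)
    cv2.imwrite(name,cv2.convertScaleAbs(B,alpha=1.8,beta=10))
E
python3 -c "
from mk import *
view('pics/b9.png')"
```

```text
t 6.92 p [ 0.5813 -0.0959  0.0362] q [-0.28  0.62  0.45  1.93 -0.42  0.69  1.31] F [-1.4  4.6  7.4] M [ 0.85  0.25 -0.3 ] w 0.56
yaw x-axis 2.456 tilt [ 0.001  0.002 -1.   ]
```

View pics/b9.png

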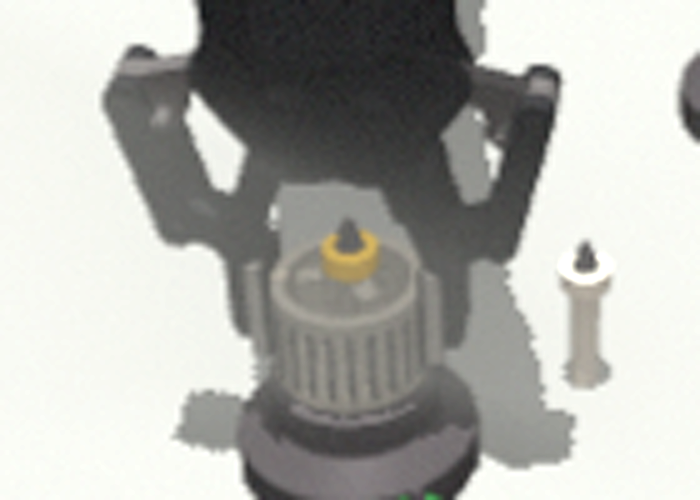

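Turned 0.40 rad. The mark has gone round and the jaws have moved in (the left from x=305 to 312, the right from 370 to 365), so the sleeve follows. Next 0.35 rad, then I check.

drive_tool(series=[-1, 0, 0, 0, 0, 0, 0.08, -1, 0, 0, 0, 0, 0, 0.08, -1, 0, 0, 0, 0, 0, 0.08, -1, 0, 0, 0, 0, 0, 0.08, -1, 0, 0, 0, 0, 0, 0.03, -1, 0, 0, 0, 0, 0, 0])

```text
t: 7.68
eef_pos: [0.5816, -0.0956, 0.0362]
tool_rot: [0.0, 0.494, 0.869, 0.001]
contact_force: [-0.8, 5.4, 7.0]
gripper_width: 0.565
```

```bash
python3 -c "
from mk import *
view('pics/b10.png')"
```

```text
t 7.72 p [ 0.5817 -0.0956  0.0362] q [-0.34  0.64  0.55  1.93 -0.5   0.71  1.04] F [-0.5  4.8  7.4] M [0.85 0.08 0.01] w 0.564
yaw x-axis 2.1074 tilt [ 0.002  0.002 -1.   ]
```

drive_tool(series=[-1, 0, 0, 0, 0, 0, 0.05, -1, 0, 0, 0, 0, 0, 0.03])

```text
t: 7.98
eef_pos: [0.5818, -0.0955, 0.0362]
tool_rot: [0.0, 0.529, 0.849, 0.001]
contact_force: [-0.0, 3.1, 7.1]
gripper_width: 0.56
```

```bash
python3 -c "
from mk import *
view('pics/b11.png')"
```

```text
t 8.03 p [ 0.5818 -0.0956  0.0362] q [-0.36  0.65  0.57  1.93 -0.52  0.71  0.98] F [0.1 4.4 7.6] M [0.88 0.07 0.28] w 0.562
yaw x-axis 2.0265 tilt [ 0.002  0.002 -1.   ]
```

drive_tool(series=[-1, 0, 0, 0, 0, 0, 0.04, -1, 0, 0, 0, 0, 0, 0.04, -1, 0, 0, 0, 0, 0, 0])

```text
t: 8.4
eef_pos: [0.5818, -0.0955, 0.0362]
tool_rot: [0.0, 0.56, 0.829, 0.001]
contact_force: [-0.1, 2.4, 7.4]
gripper_width: 0.56
```

```bash
python3 -c "
from mk import *
st()"
```

```text
t 8.4 p [ 0.5818 -0.0955  0.0362] q [-0.37  0.65  0.59  1.93 -0.54  0.72  0.92] F [-0.1  2.4  7.4] M [0.67 0.08 2.05] w 0.56
yaw x-axis 1.954 tilt [ 0.001  0.001 -1.   ]
```

drive_tool(series=[-1, 0, 0, 0, 0, 0, 0.04, -1, 0, 0, 0, 0, 0, 0.04, -1, 0, 0, 0, 0, 0, 0])

```text
t: 8.78
eef_pos: [0.5825, -0.0971, 0.0362]
tool_rot: [0.002, 0.593, 0.806, 0.0]
contact_force: [1.1, -0.2, 6.9]
gripper_width: 0.562
```

```bash
python3 -c "
from mk import *
view('pics/b12.png')"
```

```text
t 8.82 p [ 0.5825 -0.0971  0.0362] q [-0.39  0.66  0.61  1.93 -0.56  0.72  0.86] F [1.6 0.2 6.5] M [-0.23 -0.46  3.37] w 0.56
yaw x-axis 1.8731 tilt [ 0.003 -0.001 -1.   ]
```

Mz rose from 0.3 to 2.05 and then 3.4 N m, and the pads are slipping at the end, so the hard stop is reached (about 0.9–0.98 rad of tool turn). I release and rise.

drive_tool(series=[1, 0, 0, 0, 0, 0, 0, 1, 0, 0, 0, 0, 0, 0, 1, 0, 0, 0, 0, 0, 0, 1, 0, 0, 0, 0, 0, 0, 1, 0, 0, 0, 0, 0, 0, 1, 0, 0, -10, 0, 0, 0, 1, 0, 0, -25, 0, 0, 0, 1, 0, 0, -35, 0, 0, 0, 1, 0, 0, -35, 0, 0, 0, 1, 0, 0, -35, 0, 0, 0, 1, 0, 0, 0, 0, 0, 0, 1, 0, 0, 0, 0, 0, 0])

```text
t: 10.32
eef_pos: [0.5802, -0.0972, 0.1752]
tool_rot: [-0.0, 0.595, 0.803, 0.0]
contact_force: [-0.2, -0.4, -0.9]
gripper_width: 0.995
```

```bash
python3 -c "
from mk import *
view('pics/b13.png')
a=cv2.imread('pics/scene0.png')[170:270,190:330]; b=cv2.convertScaleAbs(cv2.resize(a,None,fx=5,fy=5,interpolation=cv2.INTER_CUBIC),alpha=1.3)
c=cv2.imread('pics/b13.png'); cv2.imwrite('pics/cmp.png',np.hstack([b[150:470,180:520],c[150:470,180:520]]))
s,K,R,t=cam('scene'); print(blobs(s,(18,110,60),(35,255,255)), blobs(s,(95,130,40),(125,255,255)))
"
```

```text
t 10.38 p [ 0.5799 -0.0972  0.1746] q [-0.51  0.48  0.76  1.85 -0.4   0.97  0.73] F [-0.   1.  -0.1] M [0.06 0.06 0.04] w 1.002
yaw x-axis 1.8659 tilt [-0.001  0.    -1.   ]
[([259.5, 220.8], [254, 217, 11, 8, 37]), ([402.3, 283.4], [383, 260, 40, 49, 1436])] [([632.7, 122.6], [620, 113, 20, 21, 227]), ([346.7, 157.6], [343, 155, 8, 6, 37])]
```

View pics/cmp.png

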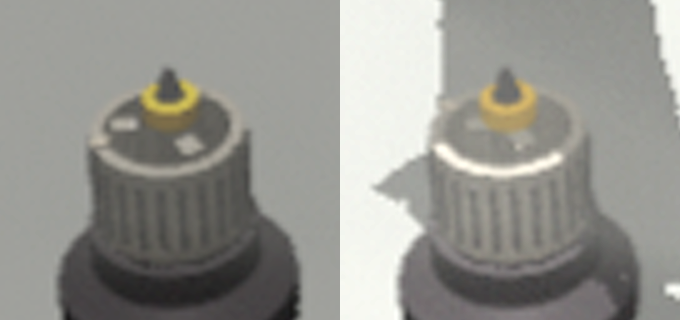

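The mark has gone round about 52° (0.9 rad) clockwise. The jaws have closed onto the shank, and the reamer stands upright and centred. The blue collar is still at (346.7,157.6). The arm is clear, so I hand in.

```bash
python3 -c "
from station import bot
print(bot.hand_in())"
```

```text
the job is handed in; nothing more can be done
None
```

I tightened the chuck holding the yellow-collared reamer, let go, raised the arm clear and handed the job in at about 10.4 s. The hand-in gives no verdict.

**Turning:** I gripped the sleeve at 80 N and turned the tool clockwise by about 0.98 rad. The resisting torque rose from about 0.3 to 3.4 N m while the tool still turned, so I take it that the sleeve reached its hard stop and the pads slipped at the end. The mark on the rim went round by about 0.9 rad, read by eye from one picture.

**Last picture:** the jaws are closed in on the shank and the reamer stands upright and centred. The blue reamer's collar is where it was to within about a pixel. I did not check that chuck's sleeve mark again, but the gripper never went near it.

**What disagreed:** the fingers showed about 25 mm higher in the scene camera than the reported tool pose predicted. I followed the picture and gripped at a reported tool height of about 36 mm instead of the expected 63 mm. Wrist readings with the sleeve gripped stayed under 10 N.

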